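# Dim the display riser and hold up the glass dome

### The arm

A 6-joint arm with a two-finger parallel gripper is mounted at the origin on the work surface. World frame = base frame: x ahead of the robot, y to its left, z up, the work surface at z = 0. Lengths are in mm, angles in rad, forces in N, time in s.
With the tool pointing down it reaches from about 350 to 875 mm from the base axis. Payload 4.2 kg.
Tool frame: the origin (TCP) lies at the very end of the fingers, on their centre line; the grasp point (between the pads) lies 19 mm behind it; z points along the fingers, y is the line along which they close (so a half turn about z gives the same grasp; the last joint's range is limited). The gripper opens to 85 mm and grips with 20 to 120 N. Pads are 22 mm wide; open, the fingers measure 114 mm over their backs; the gripper's body (76 mm by 85 mm) begins 54 mm behind the grasp point. The pads swing forward as they close: fully open they stand 13 mm farther back than shut.
Start: joints at [1.369, 0.385, 0.008, 0, -1.194, -0.259], TCP at [277.882, 559.804, 231.312] pointing down, gripper open.
Joint ranges: [-3.14, 3.14], [-1.21, 2.06], [-1.07, 1.41], [-3.16, 2.05], [-2.99, -0.16], [-3.1, 3.1]. Speed limits (rad/s): [2.79, 2.79, 3.14, 3.14, 3.14, 3.14].

### API

Orientations are given as a unit quaternion [x, y, z, w].
In Python, from bench import read_state, get_image, get_calibration, job_done gives the robot as it stands.
- The arm moves only by the shell command python3 -m creep 'ROWS'. ROWS is a JSON object of lists of equal length, an entry for each row: "translation": the shift along the world's x, y, z in cm, a list of three; "delta_rot": the turn, a rotation vector about the world's x, y, z in degrees, a list of three; "hand": the finger opening in cm, from 0 to 8.54. A call has 1 to 8 rows; each row is the pose to reach, as a shift and turn from the pose commanded when the call began; what a row does not reach only later rows make up. A row lasts 1/8 s, in which the tool goes at most 62.5 mm and 10.7 degrees, less where a joint would pass 70% of its speed; a pose out of reach is approached as far as the arm can. A call with a gripper value outside its range is refused whole. The fingers move at their own pace and stop on an object; the grip force is fixed at half the most. Time passes only in rows, so rows that repeat a pose let the fingers close. It gives the time, the measured TCP pose, the force, the opening and the grip force at its end, in the units of the state.
- read_state(): the state, without advancing time (a new reading comes with each control period).
- get_image(name): name is "side" or "top" or "wrist"; returns (picture, depth): 400x640x3 uint8, red, green, blue; 400x640 float32, mm along the optical axis (not along the pixel's ray), 0 where there is no reading.
- get_calibration(name): a dict with "intrinsics" (3x3 intrinsics, pixels), "xyz" and "attitude" of the camera in the world. Camera axes: x right, y down, z forward; pixel columns grow to the right and rows downward; lengths in mm; the calibration is good to about 2 mm. A picture is of the moment at which its call begins: read the wrist's pose just before it. get_calibration takes no time and is no camera call; for the wrist camera it gives the pose at the moment of the call.
- job_done(): hands the job in; it is judged then, once.
The state is a dict: "clock": time; "joints": joint angles; "joint_vel": joint speeds; "joint_efforts": joint torques, N m; "position": TCP position; "ee_rot": TCP orientation; "contact_force": force on the tool from outside, world axes, zero at the start; "wrist_torque": the same for the moment, N m; "gripper_width": finger opening in mm; "grasp_force": force on a finger pad.
Only numpy, scipy, OpenCV 4.12 (cv2) and the standard library are available. Lean on these libraries where they do the work, as an engineer would, in place of code of your own. Each camera call takes 0.05 s, during which the arm holds its last target. There are 200 camera calls.

### The job

I want to swap the tin on show under the glass dome: first turn the dimmer knob on the lit display riser fully anticlockwise to off, so the light does not dazzle us, then take the dome by its brass knob, lift it straight up and hold it level and still directly above the tin, with its rim a few centimetres clear of the tin's lid. Finish while still holding the dome up there; do not set it down. Keep it level on the way, do not knock the tin, and leave the other stock and counter things where they are.

Things in the scene. Friction and masses are not known exactly. Their poses are not given: they have to be found in the camera images.
- riser: Fixed lit display riser on the counter: a low aluminium box 170 (its x) by 620 (its y) by 40 mm high with a frosted white top; the dimmer's dark control panel is at its -y end. Origin: centre of the underside, on the counter; its flat top is 40 mm above it. z up.
- dimmer (a joint): Dimmer knob angle (rad). 0 = fully anticlockwise seen from above, the end stop, light off; grows clockwise to 4.71 (full). It starts somewhere between 0.8 and 2.6, stays where it is left and has light friction of about 0.04 N m.
- dimmer_grip (a point): On the dimmer's vertical axis at gripping height, 77 mm above the counter. Black knob: upright bar grip 42 long, 14 thick, 32 mm tall, from 25 below to 7 mm above this point, on a round skirt of 44 mm diameter; white pointer line on top. The point turns with the knob: x along the bar (pointer at -x), z up; pinch across y. Turning anticlockwise from above (positive about z) lowers the joint.
- tin: Round lidded tin on show, 82 mm diameter, 58 mm tall, loose, standing on the riser under the dome. Origin: centre of its underside. z up.
- dome: Clear glass dome (cloche), 133 mm diameter at its rim, walls 4 mm, standing loose on the riser over the tin; the glass crown is 95 mm above the rim and the inside 89 mm high, with about 20 mm of room all round the tin. About 0.3 to 0.6 kg. Origin: centre of the rim's underside. z up.
- dome_knob (a point): Middle of the dome's brass knob, on its axis, 121 mm above the rim: an upright drum 30 mm in diameter and 23 mm tall (109 to 133 mm above the rim) on a 14 mm tall neck 15 mm in diameter above the glass crown.
- small_tin: Bystander: round tin 58 mm diameter, 55 mm tall, loose on the riser between the dimmer and the dome. Origin: centre of its underside.
- spice_tin: Bystander: square tin 52 by 52 by 60 mm, loose on the riser near its +y end, beyond the dome. Origin: centre of its underside.
- biscuit_tin: Bystander: flat rectangular tin 112 by 152 by 45 mm, loose on the counter between robot and riser. Origin: centre of its underside.
- cake_tin: Bystander: round tin 122 mm diameter, 60 mm tall, loose on the counter between robot and riser. Origin: centre of its underside.
- bell: Bystander: steel counter bell 84 mm diameter, 56 mm tall, loose on the counter behind the riser. Origin: centre of its underside.
- caddy: Bystander: square tin 77 by 77 by 105 mm, loose on the counter behind the riser. Origin: centre of its underside.
- tape_dispenser: Bystander: black desk tape dispenser 60 by 150 mm, 84 mm tall, loose on the counter beyond the riser's dimmer (-y) end. Origin: centre of its underside.
There are look-alikes about, which are no part of the job. There is more than one size of the dome; the job needs the smaller.

How it is judged (in metres and radians):
On the way, in this order (a step that is already met when the one before it is completed fails the run):
1. the dimmer is turned fully anticlockwise to off (within 0.08 rad of the stop) (value of joint dimmer below 0.08 rad), for 0.2 s.
2. after that, the dome is lifted clear: its rim is more than 70 mm above the riser's top, held by the fingers (height (world z) of dome above 0.11 m and contact force between the fingers and dome above 1 N), for 0.2 s.
At the end, for the whole second after the job is handed in: Dimmer within 0.08 rad of its off stop; the fingers hold the dome in the air over the tin: rim over 110 mm above the counter, axis within 50 mm of the tin's, tilt under 0.10 rad, slower than 20 mm/s and 0.15 rad/s, touching neither riser nor tin; the tin upright (all of step 2 and value of joint dimmer below 0.08 rad and horizontal distance between dome and tin below 0.05 m and angle between each of dome, tin's own z axis and vertical below 0.1 rad and linear speed of dome below 0.02 m/s and angular speed of dome below 0.15 rad/s and contact force between dome and riser below 0.05 N and contact force between dome and tin below 0.05 N); the arm keeps its last pose, push and grip.
It fails at once if the dome tips more than 0.3 rad (angle between dome's own z axis and vertical above 0.3 rad).
It fails at once if the tin under the dome is knocked: shifted more than 15 mm or tipped more than 0.3 rad (distance of tin from where it was at the start of the episode above 0.015 m or angle between tin's own z axis and vertical above 0.3 rad).
It fails at once if another thing on the riser or counter is shifted more than 20 mm (distance of any of small_tin, spice_tin, biscuit_tin, cake_tin, bell, caddy, tape_dispenser from where it was at the start of the episode above 0.02 m).
It also fails if it takes over 67 s, if anything falls off the work surface, if the arm or the gripper's body presses on something with over 40 N, if the wrist force passes 120 N, or if a joint passes its speed limit or range.

## Working session

There is one attempt and no reset: what is moved stays moved. The work goes in short steps, Python scripts to look and compute and a shell command to move; the robot and the scene stay as the last step left them, time stands still between calls to the robot, and variables do not carry over. Pictures are saved under pics/ and viewed, at most 10 in all, crops included, and the job is handed in when it is done.

```bash
mkdir -p pics
cat > h.py <<'E'
import numpy as np, cv2
from bench import *
from scipy.spatial.transform import Rotation as R
def cam(n):
    c=get_calibration(n); K=np.array(c['intrinsics']); a=np.array(c['attitude'],float)
    Rm=R.from_quat(a).as_matrix() if a.size==4 else a.reshape(3,3)
    return K,Rm,np.array(c['xyz'],float)
def ray(n,u,v,z,c=None):
    K,Rm,t=c or cam(n); d=Rm@np.linalg.solve(K,[u,v,1.]); return t+d*(z-t[2])/d[2]
def proj(n,p,c=None):
    K,Rm,t=c or cam(n); q=K@(Rm.T@(np.array(p)-t)); return q[:2]/q[2]
E
python3 - <<'E'
from h import *
for n in("top","side"):
    im,d=get_image(n); np.save(f'pics/{n}.npy',im); np.save(f'pics/{n}d.npy',d)
    cv2.imwrite(f'pics/{n}0.png',im[:,:,::-1]); print(get_calibration(n))
print(read_state())
E
```

```text
{'intrinsics': array([[497.202111  ,   0.        , 329.15459566],
       [  0.        , 497.202111  , 193.71579733],
       [  0.        ,   0.        ,   1.        ]]), 'xyz': array([ 301.91528636,   17.31449323, 1783.38324157]), 'attitude': array([-0.70186733,  0.70868945, -0.04467514,  0.05608608])}
{'intrinsics': array([[493.82690624,   0.        , 320.17482539],
       [  0.        , 493.82690624, 210.5109639 ],
       [  0.        ,   0.        ,   1.        ]]), 'xyz': array([  483.85077714, -1045.36809533,  1043.3457435 ]), 'attitude': array([ 0.90720595, -0.01084645,  0.01293077, -0.42034809])}
{'clock': 0.1, 'joints': array([ 1.36860089e+00,  3.85450815e-01,  6.75344892e-03, -4.41475257e-04,
       -1.19398809e+00, -2.58579233e-01]), 'joint_vel': array([ 0.00041212, -0.00361376,  0.00274075,  0.0008874 ,  0.00040418,
       -0.00203272]), 'joint_efforts': array([-6.54332180e-04, -3.93318665e+01,  1.88930690e+01,  4.19797897e+00,
       -2.59424160e-03,  6.20259982e-06]), 'position': array([277.66321701, 559.34967698, 230.34388093]), 'ee_rot': array([ 9.73558968e-01, -2.28433800e-01, -1.78467688e-04,  9.49970822e-04]), 'contact_force': array([ 0.12964755, -0.08206536, -0.38206155]), 'wrist_torque': array([ 0.00071793, -0.00390487, -0.02405099]), 'grasp_force': 0.0, 'gripper_width': 85.58563017510284}
```

View pics/top0.png

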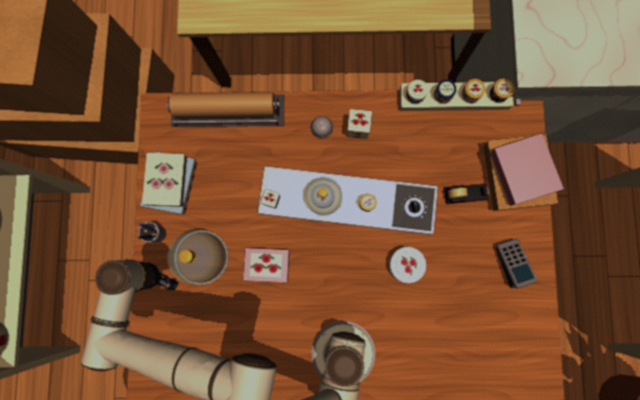

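View pics/side0.png

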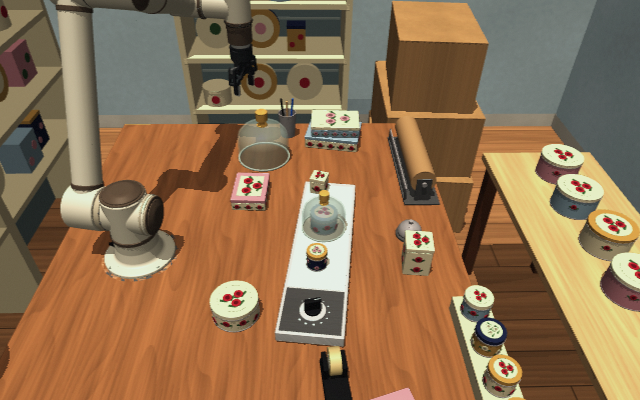

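Candidates for the dome are the large empty one (top 198,258; side 264,140) and the small one on the riser over a tin (top 322,196; side 323,217). The small one fits, because it stands on the riser over the tin. The dimmer is at top (414,207) and side (313,307). I'll confirm in an enlarged crop and measure.

Run:
```python
from h import *
t=np.load('pics/top.npy');s=np.load('pics/side.npy')
a=cv2.resize(t[165:240,250:445],None,fx=4,fy=4,interpolation=cv2.INTER_CUBIC)
b=cv2.resize(s[180:345,265:365],(176*1,290),interpolation=cv2.INTER_CUBIC)
b1=cv2.resize(s[180:250,285:365],(320,280),interpolation=cv2.INTER_CUBIC)
b2=cv2.resize(s[282:345,275:355],(320,252),interpolation=cv2.INTER_CUBIC)
o=np.zeros((590,780,3),np.uint8);o[:300,:780]=a;o[305:585,:320]=b1;o[305:557,330:650]=b2
cv2.imwrite('pics/crop.png',o[:,:,::-1])
# brass knob by colour
for n,im,(x0,y0,x1,y1) in(("top",t,(300,178,345,216)),("side",s,(300,180,350,240))):
    hsv=cv2.cvtColor(im,cv2.COLOR_RGB2HSV)[y0:y1,x0:x1]
    m=((hsv[...,0]>12)&(hsv[...,0]<30)&(hsv[...,1]>130)&(hsv[...,2]>120)).astype(np.uint8)
    k,l,st,c=cv2.connectedComponentsWithStats(m)
    for i in range(1,k):
        if st[i,4]>5: u=c[i]+[x0,y0]; print(n,u,st[i],ray(n,*u,173 if n=="top" else 161))
print(ray("top",414.5,207,84),ray("side",313,303,84))
# riser corners
for p in[(263,167),(437,186),(432,233),(259,213)]: print(ray("top",*p,40))
c=cam("wrist");print(c)
```

```text
top [322.5 192. ] [19 10  8  9 60] [539.21653045  64.13260393 173.        ]
side [302.58333333 183.66666667] [ 0  1  6  6 12] [480.14346308 118.76135521 161.        ]
side [323.38947368 196.31578947] [19 10 10 16 95] [539.45464169  58.22286124 161.        ]
[ 496.87059318 -248.62068245   84.        ] [ 503.79360881 -265.39903247   84.        ]
[651.56814359 280.39138014  40.        ]
[ 575.83497256 -337.33280074   40.        ]
[ 409.96405297 -313.43171925   40.        ]
[486.31002417 292.8188719   40.        ]
(array([[296.71775808,   0.        , 318.45934908],
       [  0.        , 296.71775808, 195.87464105],
       [  0.        ,   0.        ,   1.        ]]), array([[-0.44465585, -0.84957328, -0.28373652],
       [-0.89570075,  0.42216596,  0.13962834],
       [ 0.00115939,  0.31622957, -0.94868199]]), array([350.51697833, 524.07678318, 373.60577327]))
```

View pics/crop.png

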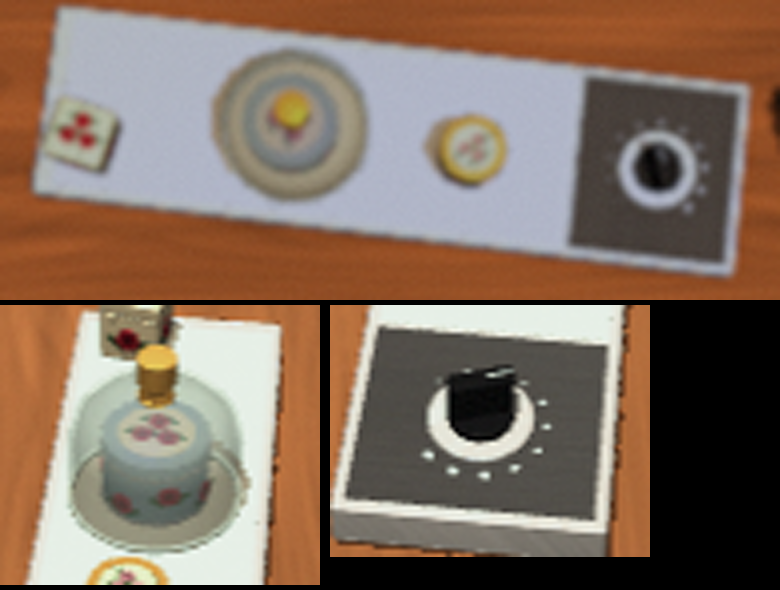

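The crop confirms it: the small clear dome covers the flowered tin on the riser, with its brass knob at crop (290,108). The dimmer is a black bar on a white skirt. I'll raise the arm over the large dome and fly to the dimmer.

```bash
python3 -m creep '{"translation":[[0,0,5],[0,0,10],[1,-5,10],[3,-11,10],[5,-17,10],[6,-23,10],[8,-29,10],[9,-35,10]],"delta_rot":[[0,0,0],[0,0,0],[0,0,0],[0,0,0],[0,0,0],[0,0,0],[0,0,0],[0,0,0]],"hand":[8.5,8.5,8.5,8.5,8.5,8.5,8.5,8.5]}'
python3 -m creep '{"translation":[[2,-6,0],[4,-12,0],[5,-18,0],[7,-24,0],[9,-30,0],[11,-36,-2],[12,-42,-5],[12.5,-46,-8]],"delta_rot":[[0,0,0],[0,0,0],[0,0,0],[0,0,0],[0,0,0],[0,0,0],[0,0,0],[0,0,0]],"hand":[8.5,8.5,8.5,8.5,8.5,8.5,8.5,8.5]}'
python3 - <<'E'
from h import *
print(read_state()['position'])
c=cam("wrist");im,d=get_image("wrist");np.save('pics/w.npy',im);cv2.imwrite('pics/w1.png',im[:,:,::-1])
import pickle;pickle.dump(c,open('pics/wc.pkl','wb'))
print(proj("wrist",[500,-256,84],c))
E
```

```text
clock: 1.1
position: [367.9, 207.7, 331.0]
ee_rot: [0.974, -0.228, -0.0, 0.0]
contact_force: [1.1, -0.5, 0.2]
gripper_width: 85.0
grasp_force: 0.0
clock: 2.1
position: [493.2, -252.4, 250.5]
ee_rot: [0.973, -0.229, 0.001, -0.0]
contact_force: [1.1, 0.7, 0.2]
gripper_width: 85.0
grasp_force: 0.0
[ 493.22335776 -252.39340434  250.47577659]
[319.43045477 169.3739653 ]
```

View pics/w1.png

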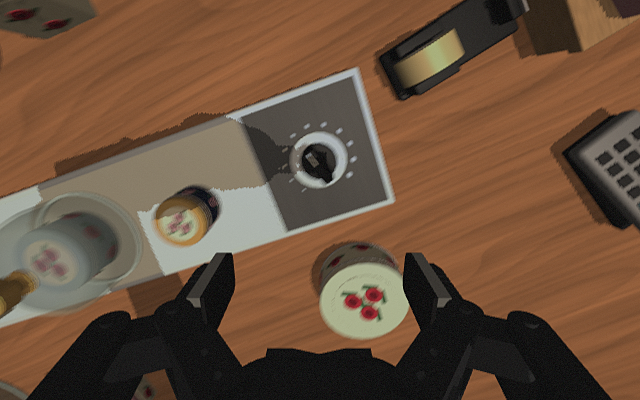

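The knob is at wrist (319,159), with its bar slanting, and the tape dispenser is at the top right. I'll enlarge it and measure.

Run:
```python
from h import *
import pickle;c=pickle.load(open('pics/wc.pkl','rb'));im=np.load('pics/w.npy')
cr=im[115:205,265:375];cv2.imwrite('pics/k.png',cv2.resize(cr,None,fx=6,fy=6,interpolation=cv2.INTER_CUBIC)[:,:,::-1])
g=im.min(2)
m=np.zeros(g.shape,np.uint8);m[125:195,285:355]=(g[125:195,285:355]>120)
cs,_=cv2.findContours(m,cv2.RETR_EXTERNAL,cv2.CHAIN_APPROX_NONE)
k=max(cs,key=cv2.contourArea);e=cv2.fitEllipse(cv2.convexHull(k));print(e,ray("wrist",*e[0],52,c))
# black bar
m=np.zeros(g.shape,np.uint8);m[130:190,295:345]=(im[130:190,295:345].max(2)<45)
n,l,st,cc=cv2.connectedComponentsWithStats(m);i=1+np.argmax(st[1:,4]);print(st[i],cc[i])
r=cv2.minAreaRect(np.argwhere(l==i)[:,::-1].astype(np.float32));print(r)
P=np.array([ray("wrist",*p,84,c)[:2] for p in cv2.boxPoints(r)]);print(P)
```

```text
((318.3984680175781, 159.35623168945312), (55.24812698364258, 56.739990234375), 56.23982620239258) [ 504.45061498 -256.9363812    52.        ]
[302 144  33  39 658] [317.50303951 164.13677812]
((318.55169677734375, 163.8793182373047), (40.027923583984375, 27.65414810180664), 41.6335334777832)
[[ 520.00055591 -236.34113894]
 [ 530.72493965 -263.54594251]
 [ 491.44378746 -279.42826263]
 [ 479.500372   -251.78903736]]
```

View pics/k.png

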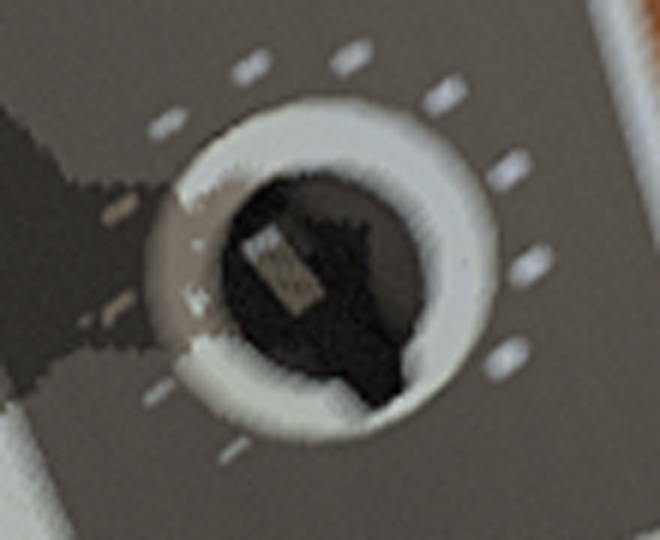

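Run:
```python
from h import *
import pickle;c=pickle.load(open('pics/wc.pkl','rb'))
a=ray("wrist",308.7,155,84,c);b=ray("wrist",315.8,165.3,84,c);print(a,b)
d=(b-a)[:2];print("bar yaw (x axis)",np.degrees(np.arctan2(d[1],d[0])), np.linalg.norm(d))
print("ring",ray("wrist",318.4,159.36,42,c))
ck=ray("wrist",265+320/6,115+268/6,42,c)[:2]
for u,v in[(235,450),(505,358),(167,123),(250,67)]:
    q=ray("wrist",265+u/6,115+v/6,41,c)[:2]-ck;print(np.degrees(np.arctan2(q[1],q[0])))
s=read_state();print(s['joints']);y=R.from_quat(s['ee_rot']).as_matrix()[:,1];print("toolY",np.degrees(np.arctan2(y[1],y[0])))
# top view ring centre
t=np.load('pics/top.npy');m=np.zeros(t.shape[:2],np.uint8);m[190:222,400:428]=t[190:222,400:428].min(2)>140
k=max(cv2.findContours(m,0,1)[0],key=cv2.contourArea);e=cv2.fitEllipse(cv2.convexHull(k));print(e,ray("top",*e[0],42))
s=np.load('pics/side.npy');m=np.zeros(s.shape[:2],np.uint8);m[295:325,296:330]=s[295:325,296:330].min(2)>170
k=max(cv2.findContours(m,0,1)[0],key=cv2.contourArea);e=cv2.fitEllipse(cv2.convexHull(k));print(e,ray("side",*e[0],42))
```

```text
[ 518.88979453 -252.76503744   84.        ] [ 505.69234127 -254.5116069    84.        ]
bar yaw (x axis) -172.46120463693163 13.312523329726371
ring [ 502.6507891 -256.029423    42.       ]
128.91673865461058
-142.9014430875739
19.94830021398845
-7.369747266552669
[-1.86803934e-01  2.58640711e-01 -1.43087523e-01 -7.61386396e-04
 -1.17891831e+00  1.29174677e+00]
toolY -116.70773426381099
((414.0679931640625, 206.8899383544922), (18.155725479125977, 18.415559768676758), 122.92784118652344) [ 502.09392351 -253.69166235   42.        ]
((312.3177185058594, 309.9048767089844), (20.607343673706055, 25.763769149780273), 87.8138656616211) [ 502.50626482 -253.38635254   42.        ]
```

```bash
python3 -m creep '{"translation":[[0.9,-0.2,0],[0.9,-0.2,0],[0.9,-0.2,0],[0.9,-0.2,0],[0.9,-0.2,0],[0.9,-0.2,0],[0.9,-0.2,-2],[0.9,-0.2,-4]],"delta_rot":[[0,0,-10],[0,0,-20],[0,0,-30],[0,0,-40],[0,0,-50],[0,0,-60],[0,0,-70],[0,0,-80]],"hand":[5,5,5,5,5,5,5,5]}'
python3 -m creep '{"translation":[[0,0,-2],[0,0,-4],[0,0,-5],[0,0,-6],[0,0,-7],[0,0,-8],[0,0,-8],[0,0,-8]],"delta_rot":[[0,0,-10],[0,0,-20],[0,0,-30],[0,0,-40],[0,0,-50],[0,0,-60],[0,0,-66],[0,0,-66]],"hand":[5,5,5,5,5,5,5,5]}'
python3 - <<'E'
from h import *
s=read_state();y=R.from_quat(s['ee_rot']).as_matrix();print(s['position'],np.degrees(np.arctan2(y[1,1],y[0,1])),y[:,2],s['joints'])
c=cam("wrist");im,d=get_image("wrist")
cv2.imwrite('pics/w2.png',im[:,:,::-1])
print(proj("wrist",[502.4,-254.5,84],c),proj("wrist",[523.2,-251.8,84],c),proj("wrist",[481.6,-257.2,84],c))
E
```

```text
clock: 3.15
position: [501.6, -252.0, 210.6]
ee_rot: [-0.597, 0.803, 0.0, -0.0]
contact_force: [0.9, 0.7, 0.1]
gripper_width: 50.3
grasp_force: 0.0
clock: 4.15
position: [501.6, -252.1, 130.9]
ee_rot: [-0.067, 0.998, 0.0, -0.001]
contact_force: [-0.1, -0.8, -0.0]
gripper_width: 50.0
grasp_force: 0.0
[ 501.590326   -252.05614328  130.85380718] 97.66654905875524 [-1.04053259e-03  2.93412033e-04 -9.99999416e-01] [-1.77057403e-01  3.71533641e-01 -2.87790215e-01 -1.33430203e-04
 -9.12548421e-01 -1.25985051e+00]
[313.67229798 220.91935083] [313.67760564 247.89213156] [313.66663855 192.15894359]
```

View pics/w2.png

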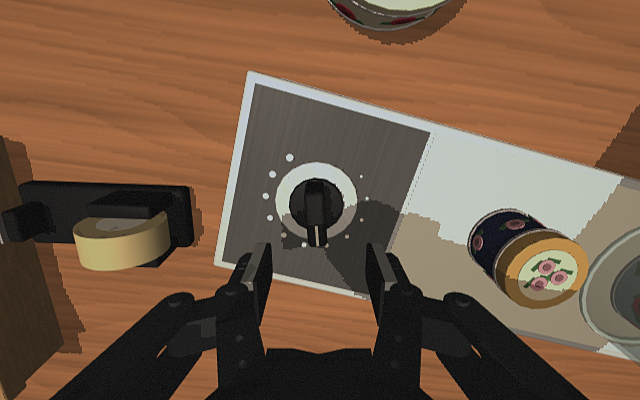

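The bar is upright at column 317, midway between the fingers (257 and 378), with its pointer end at row 248, so it lines up well. Descend and close.

```bash
python3 -m creep '{"translation":[[0.1,0,-2],[0.1,0,-4],[0.1,0,-6],[0.1,0,-7],[0.1,0,-7],[0.1,0,-7],[0.1,0,-7],[0.1,0,-7]],"delta_rot":[[0,0,0],[0,0,0],[0,0,0],[0,0,0],[0,0,0],[0,0,0],[0,0,0],[0,0,0]],"hand":[5,5,5,5,5,0.5,0.5,0.5]}'
python3 -m creep '{"translation":[[0,0,0],[0,0,0],[0,0,0],[0,0,0]],"delta_rot":[[0,0,0],[0,0,0],[0,0,0],[0,0,0]],"hand":[0.5,0.5,0.5,0.5]}'
```

```text
clock: 5.2
position: [503.3, -253.7, 62.6]
ee_rot: [-0.067, 0.998, -0.001, 0.001]
contact_force: [-1.5, -6.0, 0.9]
gripper_width: 12.4
grasp_force: 60.6
clock: 5.7
position: [503.4, -253.7, 62.6]
ee_rot: [-0.066, 0.998, -0.001, 0.001]
contact_force: [-1.5, -5.0, 1.8]
gripper_width: 13.0
grasp_force: 60.6
```

```bash
python3 -m creep '{"translation":[[0,-0.1,0],[0,-0.1,0],[0,-0.1,0],[0,-0.1,0],[0,-0.1,0],[0,-0.1,0],[0,-0.1,0],[0,-0.1,0]],"delta_rot":[[0,0,10],[0,0,20],[0,0,30],[0,0,40],[0,0,50],[0,0,60],[0,0,70],[0,0,80]],"hand":[0.5,0.5,0.5,0.5,0.5,0.5,0.5,0.5]}'
python3 -m creep '{"translation":[[0,0,0],[0,0,0],[0,0,0],[0,0,0],[0,0,0],[0,0,0]],"delta_rot":[[0,0,9],[0,0,18],[0,0,27],[0,0,34],[0,0,36],[0,0,36]],"hand":[0.5,0.5,0.5,0.5,0.5,0.5]}'
python3 -c "
from bench import *;s=read_state();print(s['wrist_torque'],s['joints'],s['joint_efforts'][5])"
```

```text
clock: 6.7
position: [502.1, -252.9, 62.6]
ee_rot: [-0.694, 0.72, 0.001, -0.0]
contact_force: [-2.9, 1.5, 5.6]
gripper_width: 12.3
grasp_force: 61.2
clock: 7.45
position: [501.4, -253.2, 62.5]
ee_rot: [0.881, -0.472, -0.001, 0.001]
contact_force: [-4.4, 1.8, 6.7]
gripper_width: 13.0
grasp_force: 61.3
[0.17340425 1.30926071 0.02036097] [-1.78966721e-01  4.58371133e-01 -3.56817044e-01  6.02899841e-04
 -7.58470322e-01  7.65515401e-01] 0.0020314775611041114
```

```bash
for i in 1; do python3 -m creep '{"translation":[[0,0,0],[0,0,0],[0,0,0]],"delta_rot":[[0,0,2],[0,0,4],[0,0,4]],"hand":[0.5,0.5,0.5]}'; done
python3 -c "
from bench import *;s=read_state();print(s['wrist_torque'],s['joints'][5],s['joint_efforts'][5])"
python3 -m creep '{"translation":[[0,0,0],[0,0,0],[0,0,0]],"delta_rot":[[0,0,2],[0,0,4],[0,0,4]],"hand":[0.5,0.5,0.5]}'
python3 -c "
from bench import *;s=read_state();print(s['wrist_torque'],s['joints'][5],s['joint_efforts'][5])"
```

```text
clock: 7.82
position: [501.3, -253.2, 62.5]
ee_rot: [0.897, -0.442, -0.001, 0.0]
contact_force: [-4.8, 0.7, 6.8]
gripper_width: 12.7
grasp_force: 61.3
[ 0.14005104  1.39552318 -0.19961264] 0.8343679174134084 0.25635081343352795
clock: 8.2
position: [501.6, -253.4, 62.6]
ee_rot: [0.911, -0.413, -0.001, -0.0]
contact_force: [-3.7, -0.1, 7.5]
gripper_width: 12.7
grasp_force: 76.2
[-0.1296439   1.20661522 -1.5477236 ] 0.9001569539313331 1.5987534821033478
```

The torque has risen to 1.5 N m, so the knob is on its stop. Ease off slightly, release, rise and check.

```bash
python3 -m creep '{"translation":[[0,0,0],[0,0,0],[0,0,0],[0,0,0],[0,0,3],[0,0,8],[0,0,13],[0,0,17]],"delta_rot":[[0,0,-2],[0,0,-2],[0,0,-2],[0,0,-2],[0,0,-2],[0,0,-2],[0,0,-2],[0,0,-2]],"hand":[5,5,5,5,5,5,5,5]}'
python3 - <<'E'
from h import *
s=read_state();print(s['position'],s['joints'])
c=cam("wrist");im,d=get_image("wrist");t,_=get_image("top")
u,v=proj("wrist",[502.4,-254.5,60],c).astype(int);print(u,v)
x=max(0,u-60);y=max(0,v-50);a=cv2.resize(im[y:y+100,x:x+120],(480,400),interpolation=cv2.INTER_CUBIC);print(x,y)
b=cv2.resize(t[165:240,380:445],(320,369),interpolation=cv2.INTER_CUBIC)
o=np.zeros((400,800,3),np.uint8);o[:,:480]=a[:, :480];o[:369,480:]=b
cv2.imwrite('pics/w3.png',o[:,:,::-1])
E
```

```text
clock: 9.2
position: [503.2, -253.2, 233.6]
ee_rot: [0.905, -0.426, 0.001, -0.0]
contact_force: [-0.1, 0.9, -0.3]
gripper_width: 50.3
grasp_force: 0.0
[ 503.20395035 -253.24350498  233.6225596 ] [-1.78506973e-01  2.77347971e-01 -1.44301005e-01  2.59110336e-04
 -1.14704012e+00  8.70017250e-01]
320 174
260 124
```

View pics/w3.png

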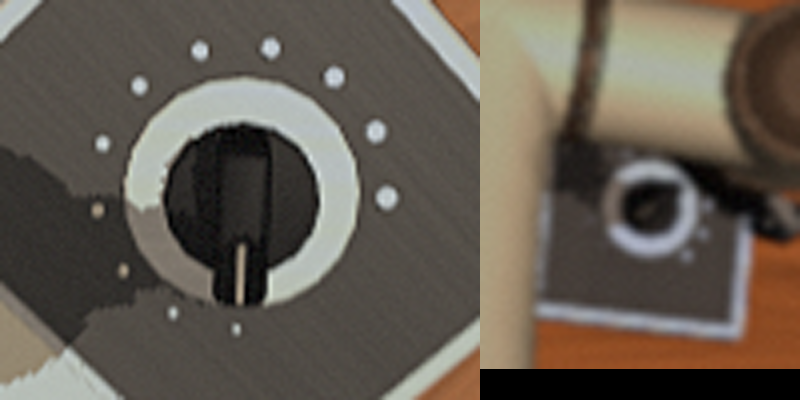

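The pointer now points at the last, smallest tick (crop 236,328), so the dimmer is off. Go above the dome.

```bash
python3 -m creep '{"translation":[[0.5,5,3],[1,10,3],[2,15,3],[2.5,20,3],[3,25,3],[3.6,29,3],[3.6,31.4,3],[3.6,31.4,3]],"delta_rot":[[0,0,0],[0,0,0],[0,0,0],[0,0,0],[0,0,0],[0,0,0],[0,0,0],[0,0,0]],"hand":[7,7,7,7,7,7,7,7]}'
python3 - <<'E'
from h import *
s=read_state();print(s['position'],s['joints'])
c=cam("wrist");im,d=get_image("wrist");cv2.imwrite('pics/w4.png',im[:,:,::-1])
print(proj("wrist",[539.3,61,173],c),proj("wrist",[539.3,61,150],c))
hsv=cv2.cvtColor(im,cv2.COLOR_RGB2HSV)
m=((hsv[...,0]>12)&(hsv[...,0]<30)&(hsv[...,1]>140)&(hsv[...,2]>90)).astype(np.uint8)
k,l,st,cc=cv2.connectedComponentsWithStats(m)
for i in range(1,k):
    if st[i,4]>300: print(st[i],cc[i],ray("wrist",*cc[i],173,c),ray("wrist",*cc[i],161,c))
E
```

```text
clock: 10.3
position: [538.7, 62.3, 260.5]
ee_rot: [0.905, -0.424, -0.0, 0.0]
contact_force: [-0.1, 0.9, 0.3]
gripper_width: 70.0
grasp_force: 0.0
[538.65154043  62.25375224 260.4852307 ] [ 4.14085590e-01  2.24106190e-01 -1.47482915e-01 -2.31703055e-04
 -1.20043234e+00  2.79992208e-01]
[319.30521277 198.53182853] [319.22229317 190.16963151]
[299 182  35  34 705] [314.88085106 201.02553191] [540.71169928  65.00350791 173.        ] [538.10834246  68.36140141 161.        ]
```

View pics/w4.png

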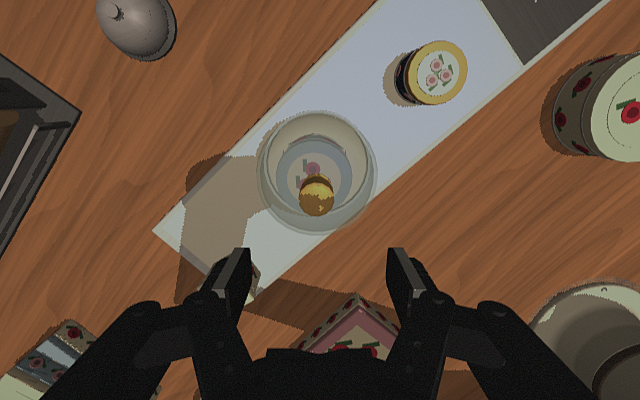

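The knob is at (317,201), under the finger midline at column 319. The large dome is off at the lower right. Shift about 1 mm and descend.

```bash
python3 -m creep '{"translation":[[0.1,0.1,-3],[0.1,0.1,-6],[0.1,0.1,-8],[0.1,0.1,-9.5],[0.1,0.1,-10.8],[0.1,0.1,-11.6],[0.1,0.1,-11.6],[0.1,0.1,-11.6]],"delta_rot":[[0,0,0],[0,0,0],[0,0,0],[0,0,0],[0,0,0],[0,0,0],[0,0,0],[0,0,0]],"hand":[7,7,7,7,7,7,5,4]}'
python3 - <<'E'
from h import *
s=read_state();print(s['position'],s['contact_force'])
im,d=get_image("wrist");c=cam("wrist")
hsv=cv2.cvtColor(im,cv2.COLOR_RGB2HSV)
m=((hsv[...,0]>12)&(hsv[...,0]<30)&(hsv[...,1]>140)&(hsv[...,2]>90)).astype(np.uint8)
k,l,st,cc=cv2.connectedComponentsWithStats(m)
for i in range(1,k):
    if st[i,4]>300: print(st[i],cc[i])
p=s['position'];Rt=R.from_quat(s['ee_rot']).as_matrix()
for z in(173,161): print(proj("wrist",[p[0],p[1],z],c))
cv2.imwrite('pics/w5.png',im[100:,120:520,::-1])
E
```

```text
clock: 11.35
position: [540.3, 61.9, 145.9]
ee_rot: [0.905, -0.426, 0.001, -0.0]
contact_force: [0.5, -1.1, 0.5]
gripper_width: 40.1
grasp_force: 0.0
[540.34098485  61.94680162 145.90194011] [ 0.49221164 -1.07549933  0.5111233 ]
[ 464    7   97  104 1544] [535.77979275  57.36398964]
[293 226  48  20 323] [316.27244582 233.60990712]
[ 285  256   64   57 2601] [316.32487505 282.52595156]
[319.34947561 282.71289605]
[319.32766297 268.35136093]
```

View pics/w5.png

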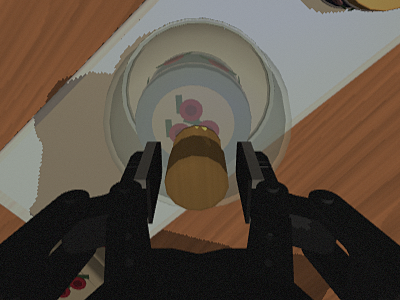

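The knob (crop 197,180) sits between the pads (150 and 245), centred. Close.

```bash
python3 -m creep '{"translation":[[0,0,0],[0,0,0],[0,0,0],[0,0,0],[0,0,0],[0,0,0]],"delta_rot":[[0,0,0],[0,0,0],[0,0,0],[0,0,0],[0,0,0],[0,0,0]],"hand":[3.5,3.2,2.5,2,2,2]}'
python3 -m creep '{"translation":[[0,0,0.3],[0,0,0.8],[0,0,1.3],[0,0,1.8],[0,0,2],[0,0,2]],"delta_rot":[[0,0,0],[0,0,0],[0,0,0],[0,0,0],[0,0,0],[0,0,0]],"hand":[2,2,2,2,2,2]}'
```

```text
clock: 12.15
position: [540.9, 62.4, 146.1]
ee_rot: [0.905, -0.426, 0.001, -0.001]
contact_force: [2.0, 4.0, 3.7]
gripper_width: 28.2
grasp_force: 59.3
clock: 12.9
position: [539.8, 61.8, 165.5]
ee_rot: [0.905, -0.426, 0.0, -0.0]
contact_force: [0.4, 0.5, -5.0]
gripper_width: 28.3
grasp_force: 59.4
```

```bash
python3 -m creep '{"translation":[[0,0,1],[0,0,2.2],[0,0,3.4],[0,0,4.6],[0,0,5.8],[0,0,7],[0,0,7.5],[0,0,7.5]],"delta_rot":[[0,0,0],[0,0,0],[0,0,0],[0,0,0],[0,0,0],[0,0,0],[0,0,0],[0,0,0]],"hand":[2,2,2,2,2,2,2,2]}'
python3 -m creep '{"translation":[[0,0,0],[0,0,0],[0,0,0],[0,0,0],[0,0,0],[0,0,0]],"delta_rot":[[0,0,0],[0,0,0],[0,0,0],[0,0,0],[0,0,0],[0,0,0]],"hand":[2,2,2,2,2,2]}'
python3 - <<'E'
from h import *
im,d=get_image("side");cv2.imwrite('pics/s6.png',cv2.resize(im[80:330,220:420],(480,600),interpolation=cv2.INTER_CUBIC)[:,:,::-1])
s=read_state();print(s['joint_vel'],s['wrist_torque'])
E
```

```text
clock: 13.9
position: [539.9, 61.9, 240.6]
ee_rot: [0.905, -0.426, 0.0, -0.0]
contact_force: [-0.7, -0.6, -5.2]
gripper_width: 28.3
grasp_force: 59.7
clock: 14.65
position: [539.9, 61.8, 240.3]
ee_rot: [0.905, -0.426, 0.0, -0.0]
contact_force: [0.1, -0.2, -4.4]
gripper_width: 28.4
grasp_force: 59.7
[-1.78248624e-05 -2.58188845e-04 -3.83183167e-04 -2.33354322e-03
 -7.42248231e-06 -8.77919404e-04] [ 0.06291261  0.00282709 -0.00525764]
```

View pics/s6.png

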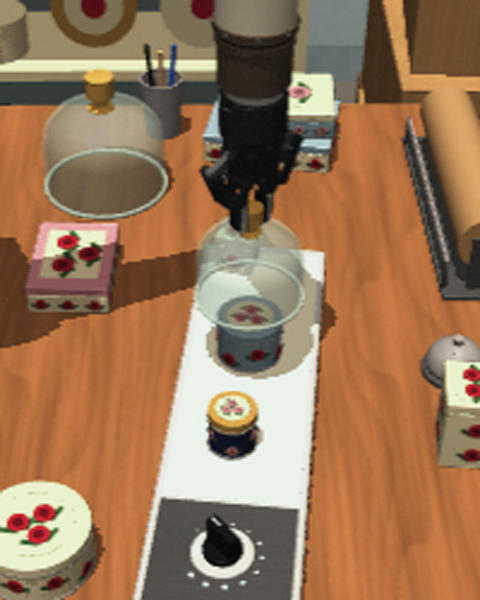

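The dome (crop 250,270) hangs level over the undisturbed tin (248,335), still held by its knob. Hand it in.

```bash
python3 -c "
from bench import *;print(job_done())"
```

```text
the job is handed in; nothing more can be done
None
```

I turned the dimmer to its off stop and handed the job in at about 15 s, with the small dome held level and still above the tin, its rim by estimate about 35 mm clear of the lid; no verdict came back.

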